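# Lock the comal stove's valve cover with the scraper blade

### The job

The valve cover on the sloping front of the countertop comal stove has been left unlocked. Take the steel scraper out of its sheath, turn the cover's slotted lock a quarter turn clockwise with the blade until it is fully home against its stop, and stand the scraper back in its sheath. Turn the lock with the blade only, keep the gripper itself off the cover, and leave the green bowl, the glass tumbler and the salt jar standing where they are.

Things in the scene. Friction and masses are not known exactly. Their poses are not given: they have to be found in the camera images.
- stove: fixed countertop gas stove, 440 mm wide, 420 deep, 204 high over its black comal plate. Origin: middle of its front lower edge, on the slab; x to its back, y to its left, z up. The front fascia rises backwards from 60 mm height at x = 0, 35 degrees from horizontal: its normal leans 35 degrees from vertical, to stove -x. Two gas knobs, 34 mm proud, at y = -75 and -165 mm; cover at y = +85 mm
- cover: shut aluminium cover plate on the fascia, 155 mm wide, 125 up the slope, 4 thick, hinged along its upper edge; it carries the lock and does not move in this job. Origin on the hinge line, at the plate's underside; x up the slope, y to the stove's left, z out of the fascia
- lock (a joint): angle of the lock, rad: 0 to 0.2 as found (unlocked, slot pointing up the slope), 1.571 when locked, at a hard stop (slot across the slope). It grows clockwise as seen by someone looking at the cover. Friction holds it where it is left; turning it takes 0.15 to 0.3 N m. The blade has about 7 degrees of play either way in the slot, so the tool must turn that much further than the lock
- lock_slot (a point): middle of the slot's floor, on the lock's axis, 80 mm below the cover's hinge. x runs along the slot (either way round), z along the lock's axis out of the cover. Round brass head, 54 mm across, its slot right across it, 8 mm wide, 8 mm deep, bevelled to 14 mm at the mouth; a dark collar round it, 58 mm inner, 74 mm outer diameter, rises 1 mm above the head, so the head cannot be gripped
- scraper_grip (a point): middle of the scraper's wooden handle, 135 mm above the slab as found, 123 mm from the blade's end. Handle 76 mm long, 32 wide (y), 20 thick (x). Below it a dark bolster 50 (y) x 26 (x) mm, 11 high, then the flat steel blade, 74 mm long, 40 wide (y), 3 thick (x), square-ended. z points from the blade to the handle's end, y along the blade's width, x across its flat
- scraper: the steel scraper, 161 mm long, 0.2 to 0.3 kg. Origin: middle of the blade's end edge; axes as scraper_grip. As found it hangs blade down in the sheath, its bolster on the rim, handle up
- holder: the scraper's sheath: a flat open-topped steel pocket on a dark foot plate 85 x 105 mm, fixed, to the right or left of the stove. Origin under its centre, on the slab, z up. Pocket 52 mm wide inside along y, gap 13 mm along x, walls 3 mm, rim at 86 mm, floor at 10 mm. The blade hangs in it, its width along y (either way round), the bolster resting on the rim, blade end 12 mm above the slab
- bowl: green ceramic bowl, 124 mm across, 55 mm high; origin under its centre
- tumbler: glass tumbler, 72 mm across, 115 mm high; origin under its centre
- salt_jar: white lidded salt jar, 72 mm across, 100 mm high; origin under its centre
Not all that is in view belongs to the job. There is more than one size of the scraper; the job needs the largest.

How it is judged (in metres and radians):
On the way, in this order (a step that is already met when the one before it is completed fails the run):
1. the blade stands square in the lock's slot (distance between scraper and lock_slot below 0.012 m and z of scraper in the frame of lock_slot below 0.006 m and angle between the z axis of scraper and the z axis of lock_slot, either way round below 0.25 rad), for 0.1 s.
2. the lock is fully home with the blade still in the slot (value of joint lock above 1.466 rad and distance between scraper and lock_slot below 0.015 m), for 0.1 s.
At the end, for the whole second after the job is handed in: the lock is within 6 degrees of its stop (1.466 rad or more), and the scraper stands still in its sheath, blade down and upright within 11 degrees, the bolster on the rim (within 10 mm) (value of joint lock above 1.466 rad and z of scraper in the frame of holder below 0.022 m and horizontal distance between scraper and holder below 0.02 m and angle between scraper's own z axis and vertical below 0.2 rad and linear speed of scraper below 0.03 m/s); the robot touches nothing.
It fails at once if the gripper presses on the cover or its lock (contact force between the fingers and cover above 2 N).
It fails at once if the bowl, tumbler or salt jar is shifted by more than 20 mm (distance of any of bowl, tumbler, salt_jar from where it was at the start of the episode above 0.02 m).
It also fails if it takes over 61 s, if anything falls off the work surface, if the arm or the gripper's body presses on something with over 40 N, if the wrist force passes 120 N, or if a joint passes its speed limit or range.

### The arm

A 6-joint arm with a two-finger parallel gripper is mounted at the origin on the work surface. World frame = base frame: x ahead of the robot, y to its left, z up, the work surface at z = 0. Lengths are in mm, angles in degrees, forces in N, time in s.
With the tool pointing down it reaches from about 300 to 850 mm from the base axis. Payload 4.2 kg.
Tool frame: the origin (TCP) lies at the very end of the fingers, on their centre line; the grasp point (between the pads) lies 19 mm behind it (hold_point_z is the z of the grasp point in the tool frame, in mm); z points along the fingers, y is the direction in which the jaws open and shut (so a half turn about z gives the same grasp; the last joint's range is limited). The gripper opens to 91 mm and grips with 3 to 60 N. Pads are 32 mm wide; open, the fingers measure 118 mm over their backs; the gripper's body (76 mm by 178 mm) begins 60 mm behind the grasp point.
Start: joints at [76.089, 18.312, 89.639, -0, 72.044, -1.146], TCP at [127.054, 560.803, 213.976] pointing down, gripper open.
Joint ranges: [-177.97, 177.97], [-48.28, 115.42], [12.27, 149.76], [-77.06, 257.06], [2.81, 150.46], [-146.56, 146.56]. Speed limits (degrees/s): [147.25, 147.25, 180, 180, 180, 180].

### API

Orientations are given as [roll, pitch, yaw] about the fixed x, y, z axes, in that order (R = Rz(yaw) Ry(pitch) Rx(roll)).
In Python, from workcell import state, grab_frame, job_done, hold_point_z gives the robot as it stands. The module is installed in compiled form; this text tells all that it offers.
- The arm moves only by the shell command python3 -m creep 'ROWS' [FORCE]. ROWS is JSON, a list of rows, each a list of 7 numbers: the closure, from 0 (fully open) to 1 (shut), then the shift along the tool's x, y, z in mm, then the turn, a rotation vector about the tool's x, y, z in degrees. A call has 1 to 5 rows; each row shifts and turns the commanded pose from where the row before left it, along the tool's axes as they then stand; what a row does not reach is not made up. A row lasts 1/8 s, in which the tool goes at most 62.5 mm and 10.7 degrees, less where a joint would pass 70% of its speed; a pose out of reach is approached as far as the arm can. A call is refused whole if a number of a shift passes 62.5 or a number of a turn 10.7, either way. A call with a gripper value outside its range is refused whole. The fingers move at their own pace and stop on an object; FORCE is the grip in N (left out, the last holds). Time passes only in rows, so rows that do not move let the fingers close. It gives the time, the measured TCP pose, the force and the opening at its end, in the units of the state.
- state(): the state, without advancing time (a new reading comes with each control period).
- grab_frame(name): name is "scene" or "top" or "wrist"; returns a dict with "frame" (384x512x3 uint8, red, green, blue), "fx", "fy", "cx", "cy" (pixels), "view" (4x4, takes a point from world to camera coordinates). Camera axes: x right, y down, z forward; pixel columns grow to the right and rows downward; lengths in mm; the calibration is good to about 2 mm. The wrist camera is an equidistant fisheye: a pixel r from the principal point sees the ray r / f radians off the axis. A picture is of the moment at which its call begins. There is no depth.
- job_done(): hands the job in, once; it reports no verdict.
The state is a dict: "time_s": time; "qpos": joint angles; "qvel": joint speeds; "effort": joint torques, N m; "ee_pos": TCP position; "ee_rot": TCP orientation; "force": force on the tool from outside, world axes, zero at the start; "torque": the same for the moment, N m; "gripper_width": finger opening in mm.
Only numpy, scipy, OpenCV 4.12 (cv2) and the standard library are available. Lean on these libraries where they do the work, as an engineer would, in place of code of your own. Each camera call takes 0.05 s, during which the arm holds its last target.

## Working session

There is one attempt and no reset: what is moved stays moved. The work goes in short steps, Python scripts to look and compute and a shell command to move; the robot and the scene stay as the last step left them, time stands still between calls to the robot, and variables do not carry over. Pictures are saved under pics/ and viewed, and the job is handed in when it is done.

```bash
ls; mkdir -p pics; cat > h.py <<'E'
import numpy as np, cv2
from workcell import state, grab_frame, job_done, hold_point_z
from scipy.spatial.transform import Rotation as R
def save(name,fn):
    g=grab_frame(name); cv2.imwrite('pics/'+fn,cv2.cvtColor(g['frame'],cv2.COLOR_RGB2BGR))
    np.savez('pics/'+fn[:-4]+'.npz',**{k:g[k] for k in g}); return g
def load(fn):
    return dict(np.load('pics/'+fn+'.npz'))
def ray(g,u,v,fish=False):
    x=(u-g['cx'])/g['fx'];y=(v-g['cy'])/g['fy']
    if fish:
        r=np.hypot(x,y); s=np.sin(r)/r if r>1e-9 else 1
        d=np.array([x*s,y*s,np.cos(r)])
    else: d=np.array([x,y,1.])
    V=np.array(g['view']); Rm=V[:3,:3]; o=-Rm.T@V[:3,3]; d=Rm.T@d
    return o,d/np.linalg.norm(d)
def tri(rs):
    A=np.zeros((3,3));b=np.zeros(3)
    for o,d in rs:
        P=np.eye(3)-np.outer(d,d);A+=P;b+=P@o
    p=np.linalg.solve(A,b); return p,[float(np.linalg.norm((np.eye(3)-np.outer(d,d))@(p-o))) for o,d in rs]
def atz(g,u,v,z,fish=False):
    o,d=ray(g,u,v,fish); return o+d*(z-o[2])/d[2]
def proj(g,p,fish=False):
    V=np.array(g['view']); c=V[:3,:3]@np.asarray(p,float)+V[:3,3]
    if fish:
        rr=np.hypot(c[0],c[1]); th=np.arctan2(rr,c[2]); k=th/rr if rr>1e-9 else 1/c[2]
        return np.array([g['cx']+g['fx']*c[0]*k,g['cy']+g['fy']*c[1]*k])
    return np.array([g['cx']+g['fx']*c[0]/c[2],g['cy']+g['fy']*c[1]/c[2]])
E
python3 - <<'E'
from h import *
for n in ['scene','top','wrist']:
    g=save(n,n+'0.png'); print(n,g['fx'],g['fy'],g['cx'],g['cy']); print(np.round(g['view'],3))
s=state(); print({k:np.round(v,2) for k,v in s.items()}); print(hold_point_z)
E
```

```text
pics
scene 499.7010946161063 499.7010946161063 258.76971420653433 189.2643401646321
[[-4.370000e-01  9.000000e-01  1.800000e-02  2.126880e+02]
 [ 6.730000e-01  3.400000e-01 -6.570000e-01 -2.382010e+02]
 [-5.970000e-01 -2.750000e-01 -7.540000e-01  1.810297e+03]
 [ 0.000000e+00  0.000000e+00  0.000000e+00  1.000000e+00]]
top 498.51285083021446 498.51285083021446 257.8759024383114 183.24635566680507
[[ 1.600000e-02 -1.000000e+00 -1.000000e-03 -1.215400e+01]
 [-9.890000e-01 -1.600000e-02 -1.470000e-01  4.897840e+02]
 [ 1.470000e-01  4.000000e-03 -9.890000e-01  1.548201e+03]
 [ 0.000000e+00  0.000000e+00  0.000000e+00  1.000000e+00]]
wrist 297.3186396354542 297.3186396354542 255.9166082391763 186.09459205075922
[[ 2.2200e-01  9.7500e-01 -2.0000e-03 -5.7447e+02]
 [ 9.3900e-01 -2.1300e-01  2.6900e-01 -2.9639e+01]
 [ 2.6200e-01 -6.2000e-02 -9.6300e-01  3.9224e+02]
 [ 0.0000e+00  0.0000e+00  0.0000e+00  1.0000e+00]]
{'time_s': np.float64(0.15), 'qpos': array([76.09, 18.34, 89.69, -0.  , 72.04, -1.15]), 'qvel': array([-0.  , -0.02, -0.19, -0.  ,  0.02, -0.04]), 'effort': array([-0.000e+00, -4.128e+01, -2.322e+01,  7.000e-02,  4.000e-02,
       -0.000e+00]), 'ee_pos': array([126.95, 560.43, 213.32]), 'ee_rot': array([-179.92,   -0.  ,  167.23]), 'force': array([ 0.18,  0.48, -0.63]), 'torque': array([ 0.06, -0.03,  0.03]), 'gripper_width': np.float64(91.3)}
-18.8
```

View pics/scene0.png

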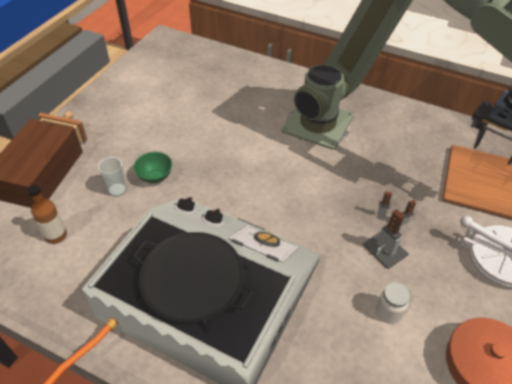

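View pics/top0.png

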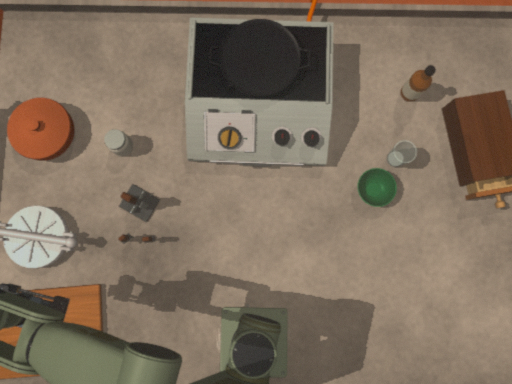

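View pics/wrist0.png

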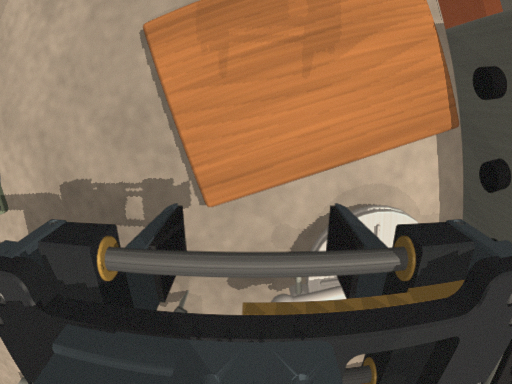

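The scene view shows the stove, with its cover and lock at about (267,239). The large scraper's handle is near (397,222) on its foot plate at (386,250), with two smaller scrapers at (385,200) and (410,208). In the top view the sheath is at (140,203) and the lock at (230,137). I'll enlarge both.

```bash
python3 - <<'E'
import cv2, numpy as np
s=cv2.imread('pics/scene0.png');t=cv2.imread('pics/top0.png')
a=cv2.resize(s[180:280,350:430],None,fx=5,fy=5,interpolation=cv2.INTER_CUBIC)
b=cv2.resize(t[170:255,95:175],None,fx=5,fy=5,interpolation=cv2.INTER_CUBIC)
o=np.zeros((500,800,3),np.uint8);o[:,:400]=a;o[:425,400:]=b;cv2.imwrite('pics/z0.png',o)
a=cv2.resize(s[215:265,220:300],None,fx=5,fy=5,interpolation=cv2.INTER_CUBIC)
b=cv2.resize(t[95:170,180:260],None,fx=5,fy=5,interpolation=cv2.INTER_CUBIC)
o=np.zeros((375,800,3),np.uint8);o[:250,:400]=a;o[:,400:]=b;cv2.imwrite('pics/z1.png',o)
E
```

```text
(no output)
```

View pics/z0.png

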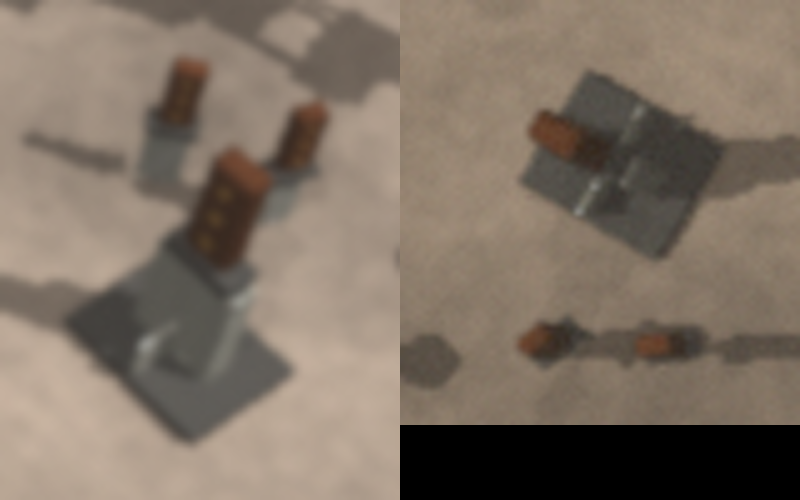

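View pics/z1.png

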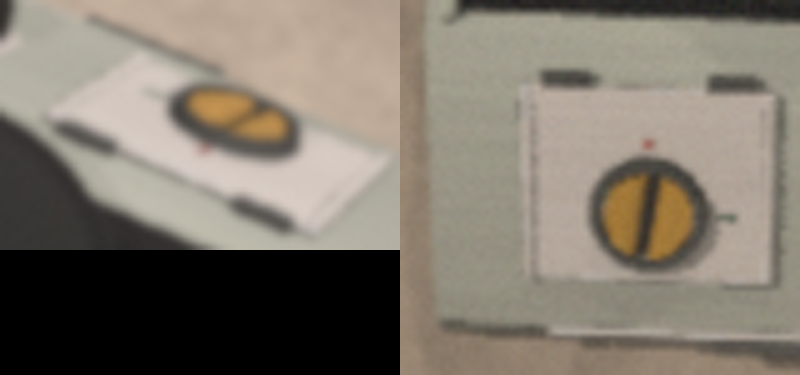

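```bash
python3 - <<'E'
from h import *
s=load('scene0');t=load('top0')
S=lambda u,v:ray(s,350+u/5-.4,180+v/5-.4)
T=lambda u,v:ray(t,95+(u-400)/5-.4,170+v/5-.4)
S2=lambda u,v:ray(s,220+u/5-.4,215+v/5-.4)
T2=lambda u,v:ray(t,180+(u-400)/5-.4,95+v/5-.4)
for n,a,b in [('plate right(scene)/',(293,370),(590,70)),('near',(190,440),(722,148)),('left',(66,322),(660,258))]:
    print(n,tri([S(*a),T(*b)]))
pts=[(590,70),(722,148),(660,258),(522,180)]
P=[atz(t,95+(u-400)/5-.4,170+v/5-.4,6) for u,v in pts]; print(np.round(P,1)); P=np.array(P);print(P.mean(0),np.linalg.norm(P-np.roll(P,-1,0),axis=1),[np.degrees(np.arctan2(*(P[(i+1)%4]-P[i])[[1,0]])) for i in range(4)])
print('handle top',tri([S(246,170),T(548,130)]))
print('lock',tri([S2(238,118),T2(650,213)]))
for n,a,b in [('coverBL',(385,155),(537,276)),('coverTL?',(310,232),(527,90)),('TR',(50,112),(775,97)),('BR',(140,55),(768,284)),('red',(205,148),(648,144)),('green',(150,92),(730,217))]:
    print(n,tri([S2(*a),T2(*b)]))
E
```

```text
plate right(scene)/ (array([472.2957202 , 412.48506081,  70.47587677]), [27.254111574283268, 27.254111574283467])
near (array([439.04809636, 367.15471583, -76.19639298]), [36.85760432924934, 36.85760432924949])
left (array([379.04290358, 336.34019065, -55.88793065]), [28.88428273484792, 28.8842827348479])
[[486.8 401.7   6. ]
 [437.3 313.8   6. ]
 [365.8 350.3   6. ]
 [414.5 441.7   6. ]]
[426.08904528 376.88212768   6.        ] [100.82581667  80.30805123 103.52060579  82.57050497] [np.float64(-119.37691115972504), np.float64(152.94764950074958), np.float64(61.91081764019786), np.float64(-28.96843667005242)]
handle top (array([427.47441744, 379.84497745, 173.75617114]), [0.9830277567434849, 0.9830277567435173])
lock (array([618.44156815,  85.12941822, 116.87111954]), [1.077508863245025, 1.077508863244955])
coverBL (array([584.56042108, 157.28472728,  85.46138817]), [1.9805094147760798, 1.9805094147760773])
coverTL? (array([685.938317  , 157.43924997, 149.27547171]), [0.6332805711502404, 0.6332805711501694])
TR (array([682.38436853,   8.41460359, 153.93877261]), [0.07924195618112863, 0.07924195618109628])
BR (array([582.72811695,  10.91378554,  85.42421136]), [0.8190895546063659, 0.8190895546064582])
red (array([656.58058902,  84.91097321, 137.76960964]), [0.15444450094539305, 0.15444450094531292])
green (array([619.01447445,  34.89008789, 109.79567919]), [0.5371925429146889, 0.5371925429146625])
```

```bash
cat >> h.py <<'E'
def cur():
    s=state(); return np.array(s['ee_pos']),R.from_euler('xyz',s['ee_rot'],degrees=True)
def plan(p1,R1,n,p0=None,R0=None):
    if p0 is None: p0,R0=cur()
    D=R0.inv()*R1; d=R0.inv().apply(np.asarray(p1)-p0)
    rv=D.as_rotvec()/n; r=R.from_rotvec(rv)
    A=np.zeros((3,3));M=np.eye(3)
    for k in range(n): A+=M; M=M@r.as_matrix()
    sh=np.linalg.solve(A,d)
    print('n',n,'shift',np.round(sh,2),'turn',np.round(np.degrees(rv),3),'| total',np.round(d,1),np.round(np.degrees(D.as_rotvec()),2))
def E(r,p,y): return R.from_euler('xyz',[r,p,y],degrees=True)
E
python3 - <<'E'
from h import *
p,Rt=cur(); g=load('wrist0'); V=g['view']; o=-V[:3,:3].T@V[:3,3]
print('cam in tool',Rt.inv().apply(o-p)); print('cam axes in tool', np.round(Rt.as_matrix().T@V[:3,:3].T,3))
t=load('top0')
for n,u,v,z in [('bowl',377,187,30),('tumb',397,157,10),('salt',118,142,100),('sA',124,238,90),('sB',149,238,90)]: print(n,np.round(atz(t,u,v,z)))
plan([426,377,270],E(180,0,-119),11)
E
```

```text
cam in tool [  76.24763866    0.44365169 -171.33719175]
cam axes in tool [[-0.001 -0.963 -0.269]
 [ 1.    -0.001 -0.001]
 [ 0.001 -0.269  0.963]]
bowl [ 485. -384.   30.]
tumb [ 587. -456.   10.]
salt [602. 429. 100.]
sA [308. 397.  90.]
sB [309. 322.  90.]
n 11 shift [-20.91 -27.05  -5.14] turn [-6.000e-03 -5.000e-03 -6.706e+00] | total [-332.2 -112.9  -56.5] [-6.000e-02 -5.000e-02 -7.377e+01]
```

```bash

python3 -m creep '[[0,-20.9,-27,-5.2,0,0,-6.7],[0,-20.9,-27,-5.2,0,0,-6.7],[0,-20.9,-27,-5.2,0,0,-6.7],[0,-20.9,-27,-5.2,0,0,-6.7],[0,-20.9,-27,-5.2,0,0,-6.7]]'
python3 -m creep '[[0,-20.9,-27,-5.2,0,0,-6.7],[0,-20.9,-27,-5.2,0,0,-6.7],[0,-20.9,-27,-5.2,0,0,-6.7],[0,-20.9,-27,-5.2,0,0,-6.7],[0,-20.9,-27,-5.2,0,0,-6.7]]'
python3 -m creep '[[0,-20.9,-27,-5.2,0,0,-6.7],[0,0,0,0,0,0,0]]'
python3 - <<'E'
from h import *
print(np.round(state()['qpos'],1))
save('wrist','wrist1.png')
E
```

```text
time_s: 0.78
ee_pos: [232.0, 427.7, 240.0]
ee_rot: [-180.0, -0.0, -159.0]
force: [0.9, -0.2, 0.9]
gripper_width: 91.0
time_s: 1.4
ee_pos: [392.6, 375.8, 266.0]
ee_rot: [180.0, -0.0, -125.6]
force: [-0.5, 0.5, 0.5]
gripper_width: 91.0
time_s: 1.65
ee_pos: [427.6, 377.4, 270.6]
ee_rot: [-180.0, -0.0, -119.2]
force: [-0.1, -0.2, -1.1]
gripper_width: 91.5
[  40.3   16.2   84.5   -0.    79.3 -110.5]
```

View pics/wrist1.png

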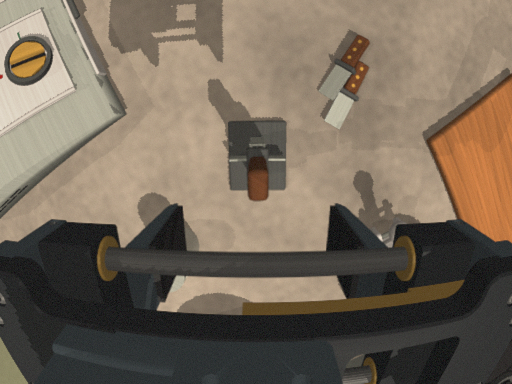

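```bash
python3 - <<'E'
import cv2
t=cv2.imread('pics/wrist1.png')
cv2.imwrite('pics/z2.png',cv2.resize(t[105:215,205:310],None,fx=5.4,fy=5.4,interpolation=cv2.INTER_CUBIC))
E
```

```text
(no output)
```

View pics/z2.png

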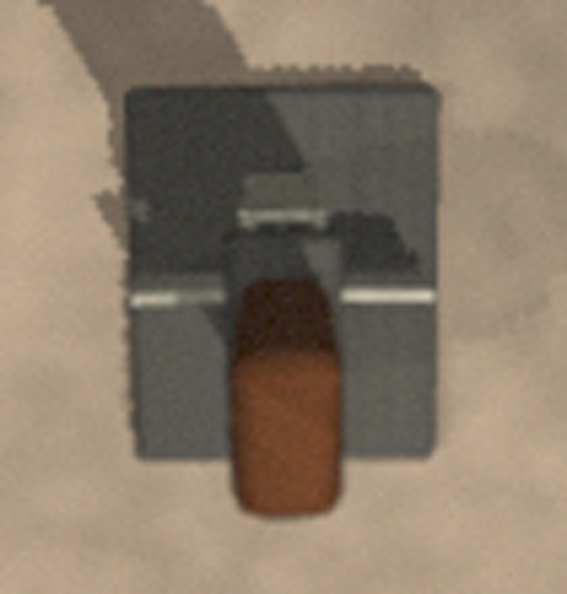

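```bash
python3 - <<'E'
from h import *
w=load('wrist1');s=load('scene0');t=load('top0')
f=5.4
W=lambda u,v:(205+u/f-.4,105+v/f-.4)
P=np.array([atz(w,*W(*q),6,True) for q in [(128,88),(438,88),(432,458),(135,458)]]);print(np.round(P,1),P.mean(0));L=P-np.roll(P,-1,0);print(np.linalg.norm(L,axis=1),np.degrees(np.arctan2(-L[:,1],-L[:,0])))
rs=[ray(w,*W(287,432),True),ray(s,350+246/5-.4,180+170/5-.4),ray(t,95+148/5-.4,170+130/5-.4)]
print(tri(rs)); print(tri(rs[:2])); print(atz(w,*W(287,432),173,True))
# handle top edges
H=np.array([atz(w,*W(*q),173,True) for q in [(237,355),(335,355),(340,510),(237,510)]]);L=H-np.roll(H,-1,0);print(H.mean(0),np.linalg.norm(L,axis=1),np.degrees(np.arctan2(-L[:,1],-L[:,0])))
E
```

```text
[[436.7 311.8   6. ]
 [363.5 352.8   6. ]
 [414.1 443.9   6. ]
 [487.6 402.7   6. ]] [425.44449426 377.81729367   6.        ]
[ 83.89469936 104.2416676   84.26499791 104.18105745] [ 150.76349109   60.95703197  -29.27731734 -119.24649473]
(array([426.27081606, 379.01391859, 172.03304236]), [2.3938234716269045, 0.14888378780168107, 2.462453669712928])
(array([425.08908501, 378.13202779, 170.15016379]), [0.8046435169079761, 0.8046435169079061])
[424.8943311 376.6369257 173.       ]
[424.9852321  376.90161107 173.        ] [16.8251689  27.99555406 18.1625704  27.96387201] [ 150.7382876    63.09140734  -29.28917863 -119.64681822]
```

```bash

python3 -m creep '[[0,1.2,2.1,40,0,0,0],[0,0,0,40,0,0,0],[0,0,0,40,0,0,0],[0,0,0,34,0,0,0],[0,0,0,0,0,0,0]]'
python3 -m creep '[[1,0,0,0,0,0,0],[1,0,0,0,0,0,0],[1,0,0,0,0,0,0],[1,0,0,0,0,0,0],[1,0,0,0,0,0,0]]' 60
python3 -m creep '[[1,0,0,0,0,0,0],[1,0,0,0,0,0,0]]' 60
python3 - <<'E'
from h import *
save('wrist','wrist2.png')
E
```

```text
time_s: 2.33
ee_pos: [420.6, 376.2, 114.8]
ee_rot: [179.8, -0.4, -119.1]
force: [-0.2, -0.8, 0.2]
gripper_width: 91.5
time_s: 2.95
ee_pos: [423.4, 377.6, 117.4]
ee_rot: [-180.0, 0.0, -119.1]
force: [-0.6, 0.0, -0.2]
gripper_width: 43.9
time_s: 3.2
ee_pos: [423.4, 377.5, 117.1]
ee_rot: [-180.0, -0.0, -119.1]
force: [1.1, -0.3, 0.4]
gripper_width: 24.1
```

View pics/wrist2.png

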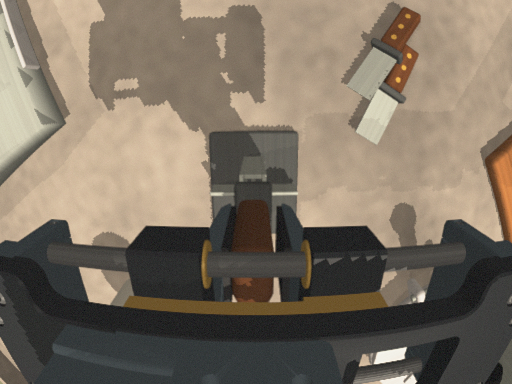

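```bash

python3 -m creep '[[1,0,0,0,0,0,0],[1,0,0,0,0,0,0],[1,0,0,-5,0,0,0],[1,0,0,-25,0,0,0],[1,0,0,-30,0,0,0]]' 60
python3 -m creep '[[1,0,0,-40,0,0,0],[1,0,0,-30,0,0,0],[1,0,0,0,0,0,0]]' 60
cat >> h.py <<'E'
c35,s35=np.cos(np.radians(35)),np.sin(np.radians(35))
B=np.array([[-c35,0,s35],[0,1,0],[-s35,0,-c35]])
def lockR(psi,th): return R.from_euler('z',psi,degrees=True)*R.from_matrix(B)*R.from_euler('z',th,degrees=True)
E
python3 - <<'E'
from h import *
print({k:np.round(v,2) for k,v in state().items() if k in('qpos','gripper_width','force')})
save('scene','scene3.png'); save('wrist','wrist3.png')
plan([524,85,255],lockR(-1,8),12)
E
```

```text
time_s: 3.88
ee_pos: [422.6, 377.2, 177.1]
ee_rot: [179.9, -0.1, -119.1]
force: [0.8, 0.2, -2.3]
gripper_width: 19.6
time_s: 4.25
ee_pos: [424.1, 378.4, 249.4]
ee_rot: [-179.9, 0.3, -119.1]
force: [-0.0, -0.2, -2.0]
gripper_width: 19.9
{'qpos': array([ 4.0570e+01,  1.6420e+01,  8.7240e+01,  2.0000e-02,  7.6050e+01,
       -1.1037e+02]), 'force': array([-0.03, -0.24, -1.96]), 'gripper_width': np.float64(19.86)}
n 12 shift [  4.69 -26.99  -1.46] turn [ 1.405 -2.774  5.637] | total [ 206.1 -230.5   -8.9] [ 16.86 -33.29  67.65]
```

View pics/scene3.png

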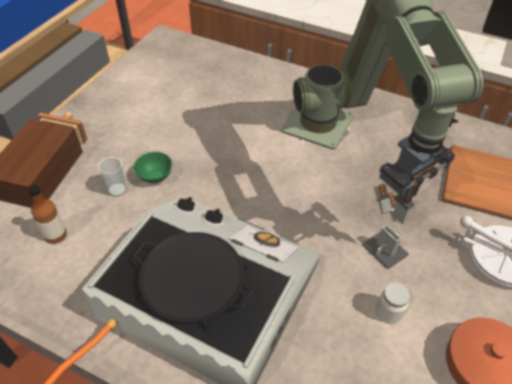

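View pics/wrist3.png

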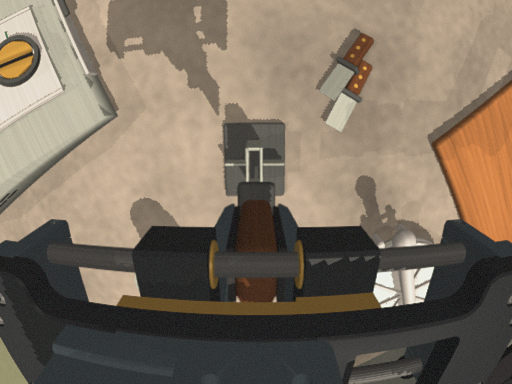

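```bash
python3 - <<'E'
import cv2
t=cv2.imread('pics/wrist3.png')
cv2.imwrite('pics/z3.png',cv2.resize(t[110:215,205:305],None,fx=5.5,fy=5.5,interpolation=cv2.INTER_CUBIC))
E
```

```text
(no output)
```

View pics/z3.png

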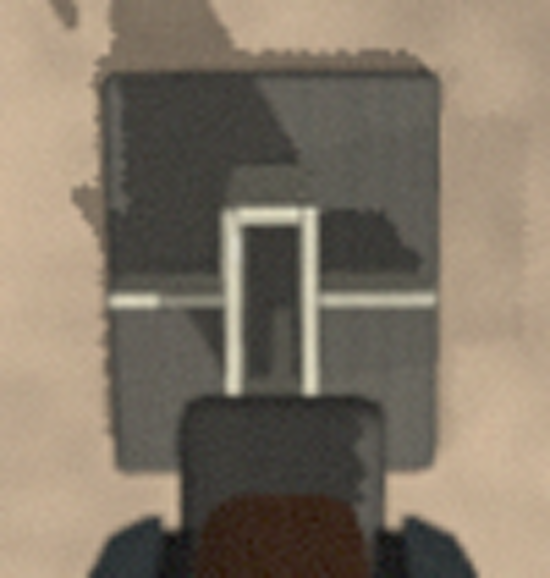

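```bash

python3 -m creep '[[1,4.7,-27,-1.5,1.4,-2.8,5.6],[1,4.7,-27,-1.5,1.4,-2.8,5.6],[1,4.7,-27,-1.5,1.4,-2.8,5.6],[1,4.7,-27,-1.5,1.4,-2.8,5.6],[1,4.7,-27,-1.5,1.4,-2.8,5.6]]' 60
python3 -m creep '[[1,4.7,-27,-1.5,1.4,-2.8,5.6],[1,4.7,-27,-1.5,1.4,-2.8,5.6],[1,4.7,-27,-1.5,1.4,-2.8,5.6],[1,4.7,-27,-1.5,1.4,-2.8,5.6],[1,4.7,-27,-1.5,1.4,-2.8,5.6]]' 60
python3 -m creep '[[1,4.7,-27,-1.5,1.4,-2.8,5.6],[1,4.7,-27,-1.5,1.4,-2.8,5.6],[1,0,0,0,0,0,0]]' 60
python3 - <<'E'
from h import *
print({k:np.round(v,2) for k,v in state().items() if k in('qpos','gripper_width','force')})
save('wrist','wrist4.png')
w=load('wrist3'); f=5.5
a=atz(w,205+272/f-.4,110+215/f-.4,86,True); yaw=np.radians(-119.2); print('pocket centre from rim',a-26.0*np.array([np.cos(yaw),np.sin(yaw),0])-1.5*np.array([np.cos(yaw),np.sin(yaw),0]))
import cv2
t=cv2.imread('pics/wrist4.png')
cv2.imwrite('pics/z4.png',cv2.resize(t[60:260,130:380],None,fx=3,fy=3,interpolation=cv2.INTER_CUBIC))
E
```

```text
time_s: 4.97
ee_pos: [508.6, 271.5, 254.0]
ee_rot: [-176.6, 14.9, -147.0]
force: [-0.7, -0.3, -2.3]
gripper_width: 20.2
time_s: 5.6
ee_pos: [532.6, 138.0, 257.2]
ee_rot: [178.8, 29.8, -177.0]
force: [0.3, -0.2, -2.7]
gripper_width: 20.0
time_s: 5.98
ee_pos: [522.5, 84.0, 252.3]
ee_rot: [174.4, 34.5, 169.6]
force: [-0.4, 0.1, -2.6]
gripper_width: 19.7
{'qpos': array([ 12.67,  -2.26, 118.05, -14.86,  30.86, -58.19]), 'force': array([-0.39,  0.05, -2.63]), 'gripper_width': np.float64(19.67)}
pocket centre from rim [425.2747502  377.71456578  86.        ]
```

View pics/wrist4.png

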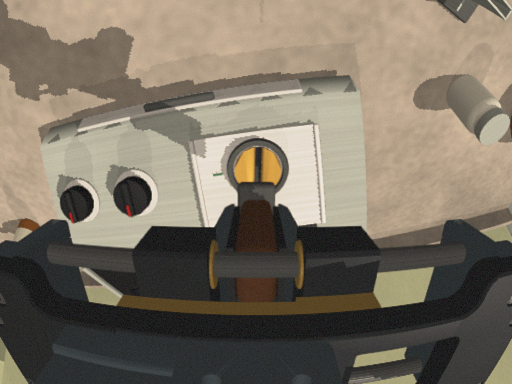

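View pics/z4.png

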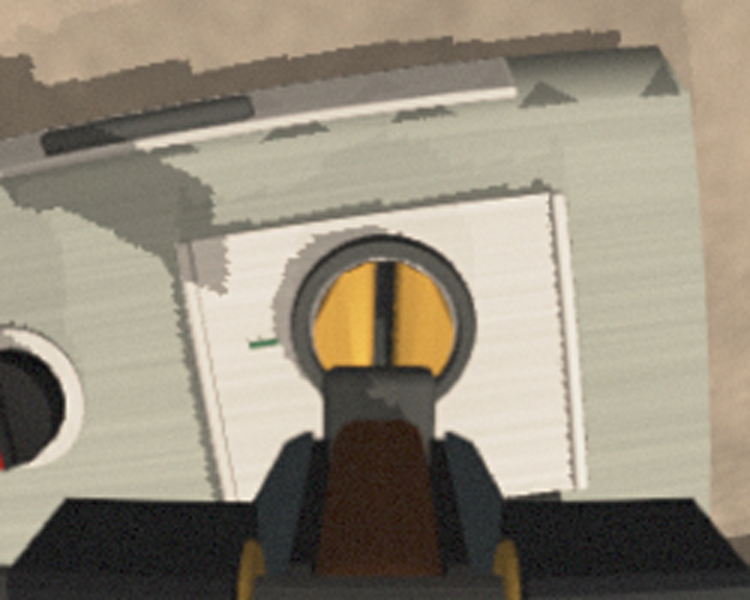

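```bash
cat > fit.py <<'E'
from h import *
from scipy.optimize import least_squares
w=load('wrist4');s=load('scene0');t=load('top0')
obs=[]
for u,v in [(385,235),(291,325),(476,325),(318,262),(452,262)]: obs.append((w,130+u/3-.33,60+v/3-.33,True,1))
for u,v in [(588,213),(715,213),(650,155),(648,271)]: obs.append((t,180+(u-400)/5-.4,95+v/5-.4,False,1))
for u,v in [(168,105),(301,132),(215,82),(255,157)]: obs.append((s,220+u/5-.4,215+v/5-.4,False,1))
def res(x,tilt=35,sel=None):
    c=x[:3]; n=R.from_euler('z',-1,degrees=True).apply([-np.sin(np.radians(tilt)),0,np.cos(np.radians(tilt))])
    e1=np.cross(n,[0,1,0]);e1/=np.linalg.norm(e1);e2=np.cross(n,e1)
    out=[]
    a=np.linspace(0,2*np.pi,361)
    P=c+37*(np.outer(np.cos(a),e1)+np.outer(np.sin(a),e2))
    for g,u,v,f,_ in obs:
        if sel is not None and g is not sel: continue
        q=np.array([proj(g,p,f) for p in P]); d=np.hypot(q[:,0]-u,q[:,1]-v); i=d.argmin()
        m=q.mean(0); sg=np.sign(np.hypot(u-m[0],v-m[1])-np.hypot(*(q[i]-m)))
        out.append(d[i]*sg)
    return np.array(out)
for sel in [None,w,t,s]:
    r=least_squares(res,[618,85,117.],kwargs=dict(sel=sel)); print(np.round(r.x,2),np.round(r.fun,2))
E
python3 fit.py
```

```text
[618.28  85.2  114.07] [ 0.23 -0.67 -0.76 -0.23  0.46  0.05  1.25  0.58  0.06  0.28  0.11  1.72
  1.03]
[622.95  85.26 108.23] [-0.14  0.1  -0.23 -0.09  0.35]
[604.71  79.61 172.74] [ 0.17  0.12 -0.14 -0.17]
[659.53 102.29 177.97] [-0.5  -0.57  1.12  0.97]
```

```bash

python3 -m creep '[[1,0,50,0,0,0,0],[1,0,0,0,0,0,0],[1,0,0,0,0,0,0]]' 60
python3 - <<'E'
from h import *
save('wrist','wrist5.png')
import cv2
t=cv2.imread('pics/wrist5.png')
cv2.imwrite('pics/z5.png',cv2.resize(t[60:260,100:350],None,fx=3,fy=3,interpolation=cv2.INTER_CUBIC))
E
```

```text
time_s: 6.4
ee_pos: [531.6, 135.6, 259.4]
ee_rot: [174.3, 34.8, 169.7]
force: [-0.5, -0.1, -1.9]
gripper_width: 19.5
```

View pics/z5.png

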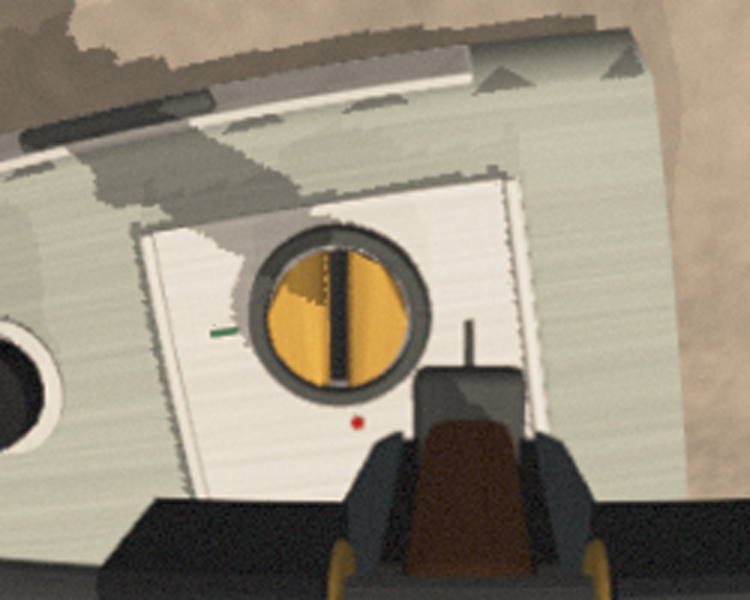

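```bash
cat > fit2.py <<'E'
exec(open('fit.py').read().split("for sel in")[0])
w5=load('wrist5')
for u,v in [(249,315),(431,315),(340,224),(340,406),(276,251),(404,251),(276,380),(404,380)]: obs.append((w5,100+u/3-.33,60+v/3-.33,True,1))
if __name__=='__main__':
    full=list(obs)
    for nm,gs in [('w4+w5',(w,w5)),('all',(w,w5,t,s)),('w5',(w5,))]:
        obs[:]=[o for o in full if any(o[0] is g for g in gs)]
        r=least_squares(res,[618,85,117.]); print(nm,np.round(r.x,2),np.round(r.fun,2))
    C=r.x
    n=R.from_euler('z',-1,degrees=True).apply([-s35,0,c35])
    def onplane(u,v,h):
        o,d=ray(w5,100+u/3-.33,60+v/3-.33,True); q=np.array([618.3,85.2,115])+n*h; return o+d*(n@(q-o))/(n@d)
    # slot ends on head surface
    a=onplane(338,247,-1);b=onplane(341,384,-1);print('slot',a,b,(a+b)/2)
    d=(a-b); ex=R.from_euler('z',-1,degrees=True).apply([c35,0,s35]); ey=R.from_euler('z',-1,degrees=True).apply([0,1,0])
    print('slot ang (deg, clockwise+)',np.degrees(np.arctan2(d@ey, -(d@ex))), np.linalg.norm(d))
    # cover lower edge corners
    a=onplane(150,233,-8);b=onplane(508,180,-8);print(a,b,'psi',np.degrees(np.arctan2(-(b-a)[0],(b-a)[1])),np.linalg.norm(a-b))
    a=onplane(195,497,-8);b=onplane(152,235,-8);d=a-b;print('side psi',np.degrees(np.arctan2(d@ey,d@ex))-1)
    # blade tip
    p,Rt=cur(); 
    for q in [(20,0,105),(-20,0,105),(20,0,100)]: print(proj(w5,p+Rt.apply(q),True)) 
    print('seen',100+468/3-.33,60+320/3-.33)
E
python3 fit2.py
```

```text
w4+w5 [621.31  84.9  110.33] [ 0.19 -0.46 -0.23 -0.27  0.64 -0.18 -0.39  0.2   0.08 -0.54  0.19  0.48
 -0.46]
all [618.8  85.3 113.1] [-0.11 -0.53 -0.73 -0.24  0.3   0.07  1.26  0.49  0.14  0.2   0.35  2.08
  0.65 -0.64 -0.46 -0.04 -0.47 -0.86  0.2  -0.21 -0.81]
w5 [622.11  84.59 109.51] [-0.17 -0.25  0.2   0.18 -0.51  0.25  0.53 -0.29]
slot [595.70053476  90.18453844  97.89640703] [640.13941675  81.47242444 129.1145727 ] [617.91997575  85.82848144 113.50548986]
slot ang (deg, clockwise+) 8.295001010709388 55.00262748294209
[584.16013693  12.9710987   82.21511398] [587.72115722 158.77966735  82.92636205] psi -1.399032196118281 145.85378099146385
side psi -4.088453333911531
[254.9765102 164.5366844]
[255.00543402 204.52381687]
[254.95796568 165.60052764]
seen 255.67 166.33666666666667
```

```bash
python3 - <<'E'
from h import *
p,Rt=cur(); print('theta now',(lockR(-1,0).inv()*Rt).as_rotvec(degrees=True))
plan([550.2,86.4,211.3],lockR(-1,8.3),5)
E
```

```text
theta now [-0.35754627 -0.2291674   7.65820211]
n 5 shift [ 1.   -9.91 10.08] turn [0.075 0.041 0.128] | total [  5.3 -49.6  50.3] [0.37 0.2  0.64]
```

```bash

python3 -m creep '[[1,1,-9.9,10,0.1,0,0.1],[1,1,-9.9,10,0.1,0,0.1],[1,1,-9.9,10,0.1,0,0.1],[1,1,-9.9,10,0,0,0.1],[1,1,-9.9,10,0,0,0.1]]' 60
python3 -m creep '[[1,0,0,0,0,0,0],[1,0,0,0,0,0,0]]' 60
python3 - <<'E'
from h import *
import cv2
save('wrist','wrist6.png'); g=save('scene','scene6.png')
t=cv2.imread('pics/wrist6.png');s=cv2.imread('pics/scene6.png')
o=np.zeros((560,790,3),np.uint8)
o[:,:390]=cv2.resize(t[100:240,207:304],(388+2,560),interpolation=cv2.INTER_CUBIC);o[:,395:785]=cv2.resize(s[140:280,210:308],(390,560),interpolation=cv2.INTER_CUBIC)
cv2.imwrite('pics/z6.png',o)
p,Rt=cur(); print('theta now',(lockR(-1,0).inv()*Rt).as_rotvec(degrees=True),'tip',p+Rt.apply([0,0,105]))
plan([550.2,86.4,211.3],lockR(-1,8.3),1)
E
```

```text
time_s: 7.08
ee_pos: [550.6, 85.4, 211.7]
ee_rot: [174.2, 34.9, 168.9]
force: [0.5, -0.1, -2.1]
gripper_width: 19.7
time_s: 7.32
ee_pos: [550.7, 86.4, 212.8]
ee_rot: [174.1, 34.9, 168.9]
force: [0.4, -0.2, -2.2]
gripper_width: 19.3
theta now [-0.11295302 -0.37635408  8.19839544] tip [611.45523762  85.80146325 127.51675351]
n 1 shift [ 1.37 -0.52  1.22] turn [0.14  0.367 0.102] | total [ 1.4 -0.5  1.2] [0.14 0.37 0.1 ]
```

View pics/z6.png

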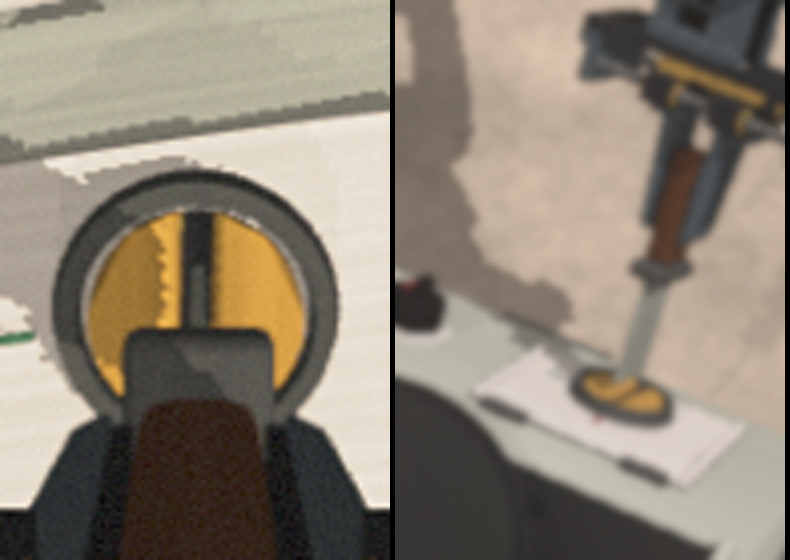

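```bash

python3 -m creep '[[1,1.4,-0.3,5,0.1,0.4,0.1],[1,0,0,5,0,0,0],[1,0,0,4,0,0,0],[1,0,0,0,0,0,0]]' 60
python3 -m creep '[[1,0,0,2,0,0,0],[1,0,0,2,0,0,0],[1,0,0,0,0,0,0]]' 60
python3 - <<'E'
from h import *
save('wrist','wrist7.png')
p,Rt=cur(); s=state(); print('theta now',(lockR(-1,0).inv()*Rt).as_rotvec(degrees=True),'tip',p+Rt.apply([0,0,105]),'Ftool',Rt.inv().apply(s['force']),s['torque'])
import cv2
t=cv2.imread('pics/wrist7.png')
cv2.imwrite('pics/z7.png',cv2.resize(t[100:240,197:314],None,fx=4,fy=4,interpolation=cv2.INTER_CUBIC))
E
```

```text
time_s: 7.92
ee_pos: [557.2, 86.1, 199.7]
ee_rot: [174.3, 34.4, 168.9]
force: [0.2, 0.1, -3.0]
gripper_width: 19.9
time_s: 8.3
ee_pos: [559.5, 86.0, 196.8]
ee_rot: [174.2, 34.5, 168.9]
force: [-0.7, -0.2, -3.0]
gripper_width: 19.8
theta now [-5.12859528e-03  9.45944253e-02  8.31220330e+00] tip [619.60313553  85.0566556  110.83375446] Ftool [ 0.7567543  -0.1118998   1.97081634] [-0.00101751  0.58377555  0.02156802]
```

View pics/z7.png

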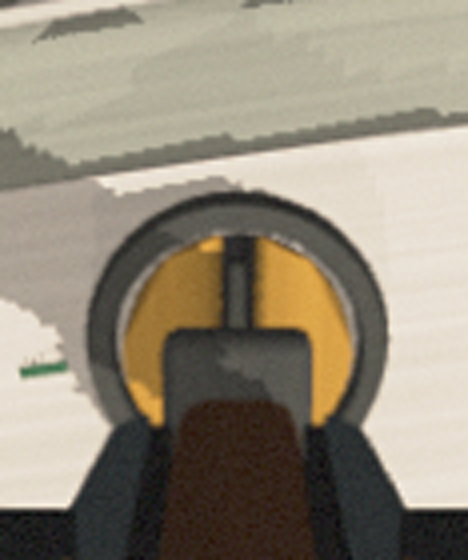

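```bash

python3 -m creep '[[1,0,0,2,0,0,0],[1,0,0,1,0,0,0],[1,0,0,0,0,0,0]]' 60
python3 -m creep '[[1,0,0,1.5,0,0,0],[1,0,0,0,0,0,0]]' 60
python3 -m creep '[[1,0,0,1.5,0,0,0],[1,0,0,0,0,0,0]]' 60
```

```text
time_s: 8.72
ee_pos: [560.2, 86.1, 196.4]
ee_rot: [174.2, 34.6, 168.8]
force: [-17.5, 1.4, 14.9]
gripper_width: 19.6
time_s: 8.98
ee_pos: [560.3, 86.0, 196.3]
ee_rot: [174.2, 34.6, 168.8]
force: [-27.4, 2.1, 26.3]
gripper_width: 19.9
time_s: 9.22
ee_pos: [560.9, 86.0, 196.4]
ee_rot: [174.1, 34.7, 168.8]
force: [-36.0, 1.1, 35.8]
gripper_width: 19.7
```

```bash

python3 -m creep '[[1,0,0,-3,0,0,0],[1,0,0,0,0,0,0]]' 60
python3 - <<'E'
from h import *
import cv2
save('wrist','wrist8.png'); g=save('scene','scene8.png'); save('top','top8.png')
t=cv2.imread('pics/wrist8.png');s=cv2.imread('pics/scene8.png');tp=cv2.imread('pics/top8.png')
o=np.zeros((560,790,3),np.uint8)
o[:,:390]=cv2.resize(t[100:240,207:304],(388+2,560),interpolation=cv2.INTER_CUBIC);o[:,395:785]=cv2.resize(s[185:265,230:286],(390,560),interpolation=cv2.INTER_CUBIC)
cv2.imwrite('pics/z8.png',o)
p,Rt=cur(); s=state(); print('theta now',(lockR(-1,0).inv()*Rt).as_rotvec(degrees=True),'tip',p+Rt.apply([0,0,105]),'Ftool',Rt.inv().apply(s['force']),s['torque'])
E
```

```text
time_s: 9.48
ee_pos: [560.7, 86.1, 196.6]
ee_rot: [174.2, 34.6, 168.8]
force: [-16.0, 1.0, 15.3]
gripper_width: 20.3
theta now [-0.03193462 -0.04022503  8.35195085] tip [621.00146119  85.1461532  110.69570497] Ftool [  4.88244117   0.23899374 -20.84292636] [0.09883712 1.45525607 0.15635071]
```

View pics/z8.png

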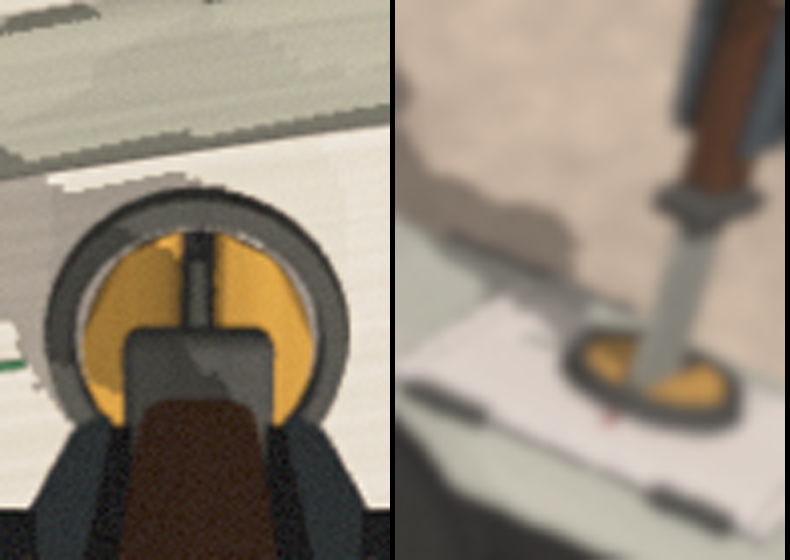

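View pics/top8.png

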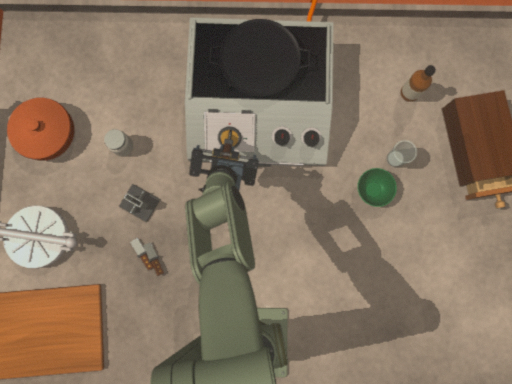

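```bash
python3 - <<'E'
from h import *
import cv2
g=load('scene8'); p,Rt=cur()
z=lambda q:(np.array(q)-[230,185]+.5)*7+[0,0]
im=cv2.cvtColor(g['frame'],cv2.COLOR_RGB2BGR)[185:265,230:310]
o=cv2.resize(im,None,fx=7,fy=7,interpolation=cv2.INTER_CUBIC)
for q in [(-20,0,105),(20,0,105),(-20,0,31),(20,0,31),(-25,0,31),(25,0,31),(-25,0,20),(25,0,20),(-20,0,97),(20,0,97)]:
    u=z(proj(g,p+Rt.apply(q))); print(q,np.round(u)); cv2.circle(o,tuple(int(x) for x in u),2,(0,0,255),-1)
cv2.imwrite('pics/z9.png',o)
E
```

```text
(-20, 0, 105) [233. 401.]
(20, 0, 105) [282. 379.]
(-20, 0, 31) [288. 223.]
(20, 0, 31) [337. 205.]
(-25, 0, 31) [281. 225.]
(25, 0, 31) [343. 203.]
(-25, 0, 20) [290. 198.]
(25, 0, 20) [351. 177.]
(-20, 0, 97) [239. 382.]
(20, 0, 97) [288. 361.]
```

View pics/z9.png

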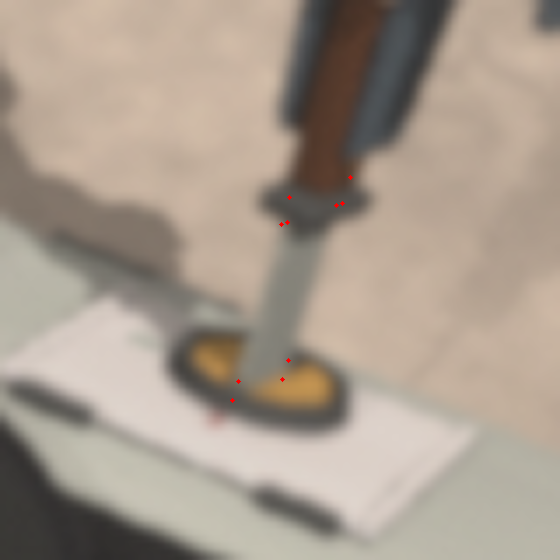

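```bash

python3 -m creep '[[1,0,0,0,0,0,5],[1,0,0,0,0,0,6],[1,0,0,0,0,0,6],[1,0,0,0,0,0,6],[1,0,0,0,0,0,0]]' 60
python3 - <<'E'
from h import *
import cv2
save('wrist','wrist10.png')
t=cv2.imread('pics/wrist10.png')
cv2.imwrite('pics/z10.png',cv2.resize(t[100:240,197:314],None,fx=4,fy=4,interpolation=cv2.INTER_CUBIC))
p,Rt=cur(); s=state(); print('theta now',(lockR(-1,0).inv()*Rt).as_rotvec(degrees=True),'tip',p+Rt.apply([0,0,105]),'Ftool',Rt.inv().apply(s['force']),'Ttool',Rt.inv().apply(s['torque']),s['qpos'])
E
```

```text
time_s: 10.25
ee_pos: [561.2, 85.9, 197.0]
ee_rot: [159.9, 29.4, 142.3]
force: [-14.3, -1.4, 15.2]
gripper_width: 19.8
theta now [-0.03147946 -0.08943709 31.34257774] tip [621.57219907  84.81899551 111.09604511] Ftool [  1.3612413   -3.55192914 -19.51238646] Ttool [0.97285893 0.6390167  0.0456105 ] [ 11.87555074   4.8856409  119.84744836 -19.92742332  22.0597683
 -29.49182982]
```

View pics/z10.png

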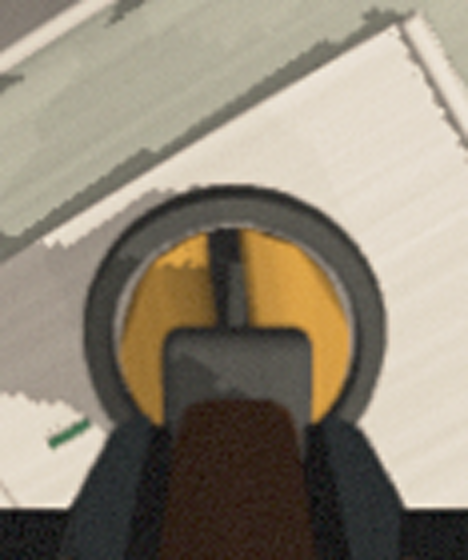

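```bash

python3 -m creep '[[1,0,0,0,0,0,6],[1,0,0,0,0,0,6],[1,0,0,0,0,0,6],[1,0,0,0,0,0,6],[1,0,0,0,0,0,6]]' 60
python3 -m creep '[[1,0,0,0,0,0,6],[1,0,0,0,0,0,6],[1,0,0,0,0,0,6],[1,0,0,0,0,0,6],[1,0,0,0,0,0,0]]' 60
python3 - <<'E'
from h import *
import cv2
save('wrist','wrist11.png')
t=cv2.imread('pics/wrist11.png')
cv2.imwrite('pics/z11.png',cv2.resize(t[100:240,197:314],None,fx=4,fy=4,interpolation=cv2.INTER_CUBIC))
p,Rt=cur(); s=state(); print('theta now',(lockR(-1,0).inv()*Rt).as_rotvec(degrees=True),'tip',p+Rt.apply([0,0,105]),'Ftool',Rt.inv().apply(s['force']),'Ttool',Rt.inv().apply(s['torque']),s['qpos'])
E
```

```text
time_s: 10.92
ee_pos: [561.0, 85.4, 196.9]
ee_rot: [148.4, 16.0, 113.0]
force: [-13.8, -3.4, 15.5]
gripper_width: 19.7
time_s: 11.55
ee_pos: [560.8, 85.1, 196.7]
ee_rot: [145.1, 2.7, 92.8]
force: [-14.2, -4.0, 15.9]
gripper_width: 19.9
theta now [ 4.55038194e-02 -7.51794533e-02  8.53157598e+01] tip [621.04828479  83.93641027 110.76049792] Ftool [ -4.58753558  -3.19659474 -21.25705707] Ttool [ 1.24789529 -1.21375915 -0.0376587 ] [ 11.84010007   4.87604751 119.86224702 -19.98469337  22.14749808
  24.50600691]
```

View pics/z11.png

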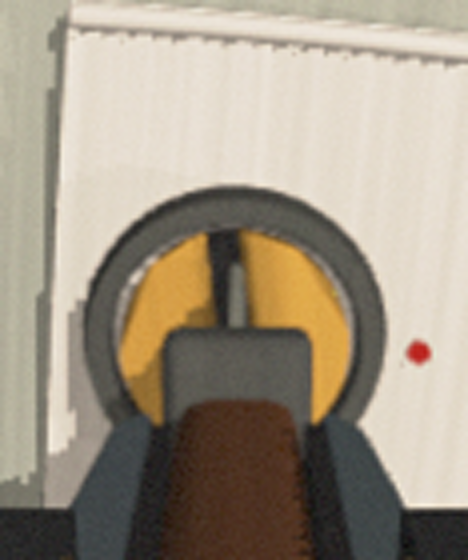

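```bash

python3 -m creep '[[1,0,0,0,0,0,5],[1,0,0,0,0,0,5],[1,0,0,0,0,0,0]]' 60
python3 -c "
from h import *
p,Rt=cur(); s=state(); print('theta',(lockR(-1,0).inv()*Rt).as_rotvec(degrees=True)[2],Rt.inv().apply(s['torque']))"
python3 -m creep '[[1,0,0,0,0,0,2],[1,0,0,0,0,0,2],[1,0,0,0,0,0,0]]' 60
python3 - <<'E'
from h import *
import cv2
save('wrist','wrist12.png')
t=cv2.imread('pics/wrist12.png')
cv2.imwrite('pics/z12.png',cv2.resize(t[100:240,197:314],None,fx=4,fy=4,interpolation=cv2.INTER_CUBIC))
p,Rt=cur(); s=state(); print('theta now',(lockR(-1,0).inv()*Rt).as_rotvec(degrees=True),'tip',p+Rt.apply([0,0,105]),'Ftool',Rt.inv().apply(s['force']),'Ttool',Rt.inv().apply(s['torque']),s['qpos'])
E
```

```text
time_s: 11.98
ee_pos: [560.7, 85.1, 196.6]
ee_rot: [145.1, -3.0, 84.6]
force: [-15.0, -4.5, 15.9]
gripper_width: 19.6
theta 95.32254527380192 [ 1.09958383 -1.49612032 -0.11373162]
time_s: 12.35
ee_pos: [560.4, 85.2, 196.5]
ee_rot: [145.4, -5.2, 81.4]
force: [-15.3, -2.8, 16.7]
gripper_width: 20.0
theta now [ 8.08996444e-02 -6.52279484e-02  9.91885706e+01] tip [620.62013335  83.9566823  110.43397285] Ftool [ -3.6581864   -3.49409249 -21.92864489] Ttool [ 1.2778766  -1.20972793 -0.49296046] [ 11.86284291   4.87367521 119.89176968 -20.01694134  22.16898495
  38.43079532]
```

View pics/z12.png

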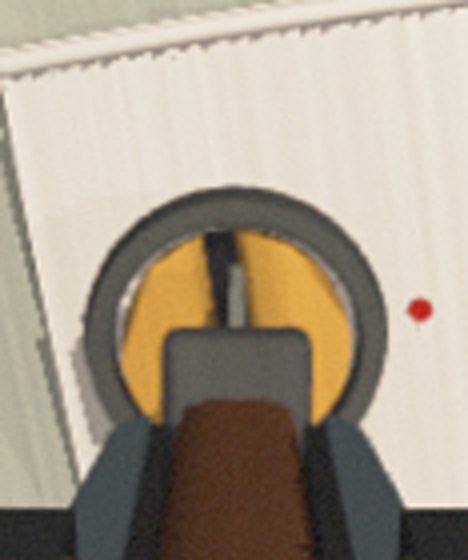

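```bash

python3 -m creep '[[1,0,0,0,0,0,2],[1,0,0,0,0,0,0],[1,0,0,0,0,0,0]]' 60
python3 - <<'E'
from h import *
import cv2
g=save('top','top13.png');save('wrist','wrist13.png')
p,Rt=cur(); s=state(); print('theta now',(lockR(-1,0).inv()*Rt).as_rotvec(degrees=True),'Ftool',Rt.inv().apply(s['force']),'Ttool',Rt.inv().apply(s['torque']))
t=cv2.imread('pics/wrist13.png');o=np.zeros((560,790,3),np.uint8)
o[:,:390]=cv2.resize(t[100:240,207:304],(390,560),interpolation=cv2.INTER_CUBIC)
t=cv2.imread('pics/top13.png');o[:,395:785]=cv2.resize(t[95:170,204:256],(390,560),interpolation=cv2.INTER_CUBIC)
cv2.imwrite('pics/z13.png',o)
E
```

```text
time_s: 12.78
ee_pos: [560.4, 85.2, 196.4]
ee_rot: [145.5, -6.2, 79.9]
force: [-15.6, -2.6, 15.7]
gripper_width: 19.9
theta now [ 8.47462329e-02 -9.11672822e-02  1.00963177e+02] Ftool [ -2.72410175  -3.30053414 -22.87726484] Ttool [ 1.20087267 -1.14991614 -1.31534459]
```

View pics/z13.png

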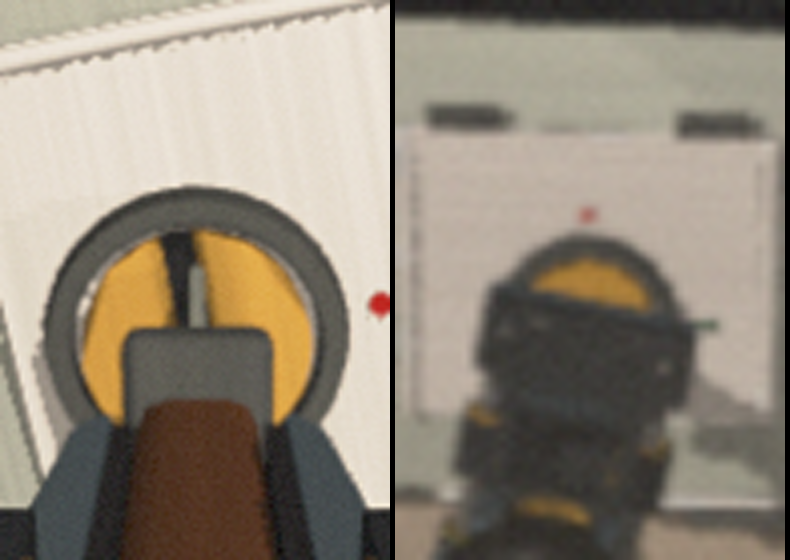

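```bash

python3 -m creep '[[1,0,0,0,0,0,-4.5],[1,0,0,0,0,0,-4.5],[1,0,0,-4,0,0,0],[1,0,0,-10,0,0,0],[1,0,0,-20,0,0,0]]' 60
python3 -m creep '[[1,0,0,-30,0,0,0],[1,0,40,0,0,0,0],[1,0,0,0,0,0,0]]' 60
python3 - <<'E'
from h import *
import cv2
save('wrist','wrist14.png')
p,Rt=cur(); s=state(); print('theta now',(lockR(-1,0).inv()*Rt).as_rotvec(degrees=True),p,Rt.inv().apply(s['force']))
t=cv2.imread('pics/wrist14.png')
cv2.imwrite('pics/z14.png',cv2.resize(t[60:260,100:350],None,fx=3,fy=3,interpolation=cv2.INTER_CUBIC))
E
```

```text
time_s: 13.5
ee_pos: [541.2, 86.3, 221.8]
ee_rot: [145.2, -1.3, 87.1]
force: [0.1, -0.1, -2.3]
gripper_width: 20.2
time_s: 13.88
ee_pos: [560.2, 84.9, 273.2]
ee_rot: [144.7, -1.4, 87.1]
force: [-0.1, 0.1, -1.9]
gripper_width: 19.8
theta now [1.34465516e-02 4.09715121e-02 9.23620587e+01] [557.97406443  84.53083328 270.63019153] [-0.18860332 -2.25482378  2.88674354]
```

View pics/z14.png

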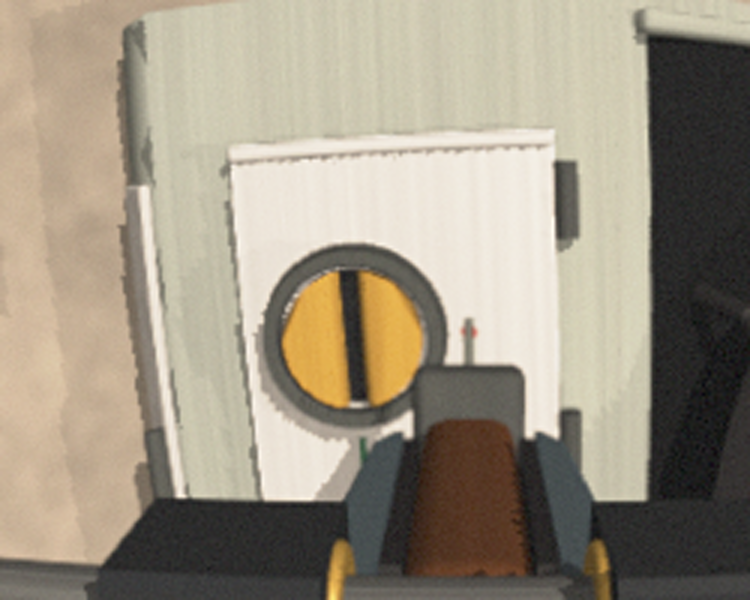

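```bash
python3 - <<'E'
from h import *
plan([425.3,377.7,235],E(180,0,60.8),9)
plan([425.3,377.7,235],E(180,0,-119.2),9)
E
```

```text
n 9 shift [ 27.73 -23.42  -2.87] turn [ 3.778 -1.034  2.781] | total [ 285.1 -145.2  -49.7] [34.01 -9.31 25.03]
n 9 shift [37.72 30.82  9.63] turn [  1.402   5.12  -16.427] | total [ 285.1 -145.2  -49.7] [  12.61   46.08 -147.84]
```

```bash

python3 -m creep '[[1,27.7,-23.4,-2.9,3.8,-1,2.8],[1,27.7,-23.4,-2.9,3.8,-1,2.8],[1,27.7,-23.4,-2.9,3.8,-1,2.8],[1,27.7,-23.4,-2.9,3.8,-1,2.8],[1,27.7,-23.4,-2.9,3.8,-1,2.8]]' 60
python3 -m creep '[[1,27.7,-23.4,-2.9,3.8,-1,2.8],[1,27.7,-23.4,-2.9,3.8,-1,2.8],[1,27.7,-23.4,-2.9,3.8,-1,2.8],[1,27.7,-23.4,-2.9,3.8,-1,2.8],[1,0,0,0,0,0,0]]' 60
python3 -m creep '[[1,0,0,0,0,0,0]]' 60
python3 - <<'E'
from h import *
import cv2
save('wrist','wrist15.png'); print(state()['qpos'])
plan([425.3,377.7,235],E(180,0,60.8),1)
t=cv2.imread('pics/wrist15.png')
cv2.imwrite('pics/z15.png',cv2.resize(t[100:220,195:315],None,fx=4.8,fy=4.8,interpolation=cv2.INTER_CUBIC))
E
```

```text
time_s: 14.55
ee_pos: [468.0, 240.1, 234.0]
ee_rot: [165.0, -2.6, 72.3]
force: [0.8, -1.1, -2.1]
gripper_width: 20.1
time_s: 15.18
ee_pos: [424.3, 378.7, 234.0]
ee_rot: [-179.7, -0.1, 60.9]
force: [-0.7, -1.0, -2.4]
gripper_width: 20.1
time_s: 15.3
ee_pos: [423.9, 376.4, 234.5]
ee_rot: [-179.7, -0.1, 60.8]
force: [0.4, -0.2, -2.8]
gripper_width: 20.2
[40.23355211 16.85707819 88.70941302  0.32435783 74.41859252 69.36631277]
n 1 shift [ 1.98  0.41 -0.16] turn [-0.287 -0.124 -0.02 ] | total [ 2.   0.4 -0.2] [-0.29 -0.12 -0.02]
```

View pics/z15.png

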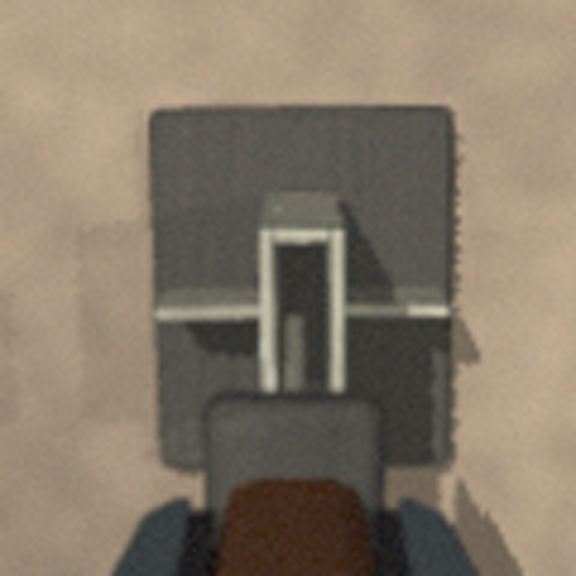

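```bash

python3 -m creep '[[1,2,1.1,10,-0.3,-0.1,0],[1,0,0,15,0,0,0],[1,0,0,0,0,0,0]]' 60
python3 - <<'E'
from h import *
import cv2
save('wrist','wrist16.png')
plan([425.3,377.7,117],E(180,0,60.8),1)
t=cv2.imread('pics/wrist16.png')
cv2.imwrite('pics/z16.png',cv2.resize(t[100:220,195:315],None,fx=4.8,fy=4.8,interpolation=cv2.INTER_CUBIC))
E
```

```text
time_s: 15.72
ee_pos: [425.4, 377.5, 208.4]
ee_rot: [-179.9, 0.1, 60.8]
force: [-0.3, 0.6, -2.6]
gripper_width: 19.6
n 1 shift [-0.56 -0.37 92.41] turn [-0.045 -0.004 -0.037] | total [-0.6 -0.4 92.4] [-0.05 -0.   -0.04]
```

View pics/z16.png

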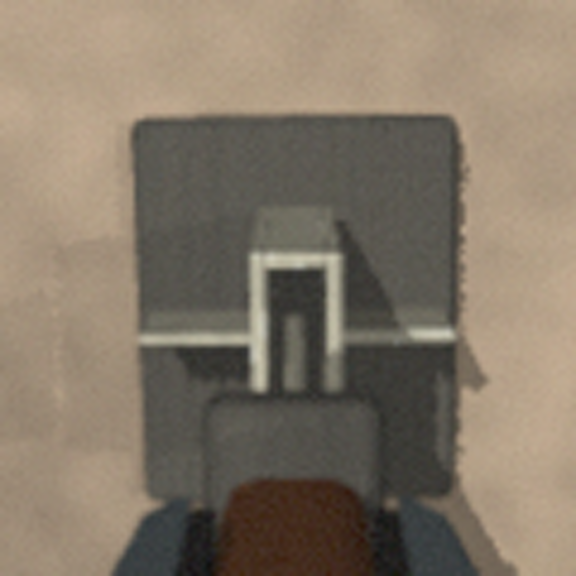

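```bash

python3 -m creep '[[1,0,0,20,0,0,0],[1,0,0,20,0,0,0],[1,0,0,20,0,0,0],[1,0,0,15,0,0,0],[1,0,0,0,0,0,0]]' 60
python3 -m creep '[[1,0,0,8,0,0,0],[1,0,0,4,0,0,0],[1,0,0,0,0,0,0]]' 60
python3 -m creep '[[1,0,0,2,0,0,0],[1,0,0,1,0,0,0],[1,0,0,0,0,0,0]]' 60
```

```text
time_s: 16.4
ee_pos: [426.1, 378.3, 134.6]
ee_rot: [-180.0, -0.0, 60.8]
force: [0.2, 0.1, -2.1]
gripper_width: 20.0
time_s: 16.77
ee_pos: [426.5, 378.7, 123.4]
ee_rot: [-180.0, -0.1, 60.8]
force: [-0.1, 0.5, -1.7]
gripper_width: 19.5
time_s: 17.15
ee_pos: [426.5, 378.8, 120.5]
ee_rot: [-180.0, -0.1, 60.8]
force: [-0.5, -0.3, -1.8]
gripper_width: 19.5
```

```bash

python3 -m creep '[[1,-0.6,0,1.5,0,0,0],[1,0,0,0,0,0,0]]' 60
python3 -m creep '[[1,0,0,1,0,0,0],[1,0,0,0,0,0,0]]' 60
python3 -m creep '[[1,0,0,1,0,0,0],[1,0,0,0,0,0,0]]' 60
```

```text
time_s: 17.4
ee_pos: [426.1, 378.2, 118.9]
ee_rot: [-180.0, -0.1, 60.8]
force: [0.1, -0.1, -2.6]
gripper_width: 20.2
time_s: 17.65
ee_pos: [426.2, 378.2, 117.9]
ee_rot: [-180.0, -0.1, 60.8]
force: [0.7, -0.3, -2.6]
gripper_width: 19.8
time_s: 17.9
ee_pos: [426.3, 378.3, 117.1]
ee_rot: [180.0, -0.1, 60.8]
force: [0.2, 0.5, -1.4]
gripper_width: 19.7
```

```bash

python3 -m creep '[[1,0,0,1,0,0,0],[1,0,0,0,0,0,0]]' 60
python3 -m creep '[[1,0,0,1,0,0,0],[1,0,0,0,0,0,0]]' 60
```

```text
time_s: 18.15
ee_pos: [426.3, 378.3, 117.1]
ee_rot: [180.0, -0.2, 60.8]
force: [-0.6, -1.5, 5.9]
gripper_width: 19.9
time_s: 18.4
ee_pos: [426.3, 378.3, 117.1]
ee_rot: [180.0, -0.2, 60.8]
force: [-2.1, -2.4, 9.8]
gripper_width: 19.8
```

```bash

python3 -m creep '[[1,0,0,-1.3,0,0,0],[0,0,0,0,0,0,0],[0,0,0,0,0,0,0],[0,0,0,0,0,0,0],[0,0,0,0,0,0,0]]' 
python3 -m creep '[[0,0,0,0,0,0,0],[0,0,0,0,0,0,0]]'
python3 -m creep '[[0,0,0,-20,0,0,0],[0,0,0,-40,0,0,0],[0,0,0,-50,0,0,0],[0,0,0,-40,0,0,0],[0,0,0,0,0,0,0]]'
python3 - <<'E'
from h import *
import cv2
save('wrist','wrist17.png'); save('scene','scene17.png')
t=cv2.imread('pics/wrist17.png');o=np.zeros((560,790,3),np.uint8)
o[:,:390]=cv2.resize(t[90:230,207:304],(390,560),interpolation=cv2.INTER_CUBIC)
t=cv2.imread('pics/scene17.png');o[:,395:785]=cv2.resize(t[170:290,348:432],(390,560),interpolation=cv2.INTER_CUBIC)
cv2.imwrite('pics/z17.png',o)
E
```

```text
time_s: 19.02
ee_pos: [426.3, 378.3, 116.1]
ee_rot: [-180.0, -0.1, 60.8]
force: [0.3, 0.3, -0.6]
gripper_width: 57.1
time_s: 19.27
ee_pos: [426.2, 378.3, 116.3]
ee_rot: [-180.0, -0.1, 60.8]
force: [0.8, -0.4, 0.5]
gripper_width: 77.3
time_s: 19.9
ee_pos: [427.4, 379.1, 270.1]
ee_rot: [179.8, -0.6, 60.8]
force: [0.5, 0.1, -1.0]
gripper_width: 91.4
```

View pics/z17.png

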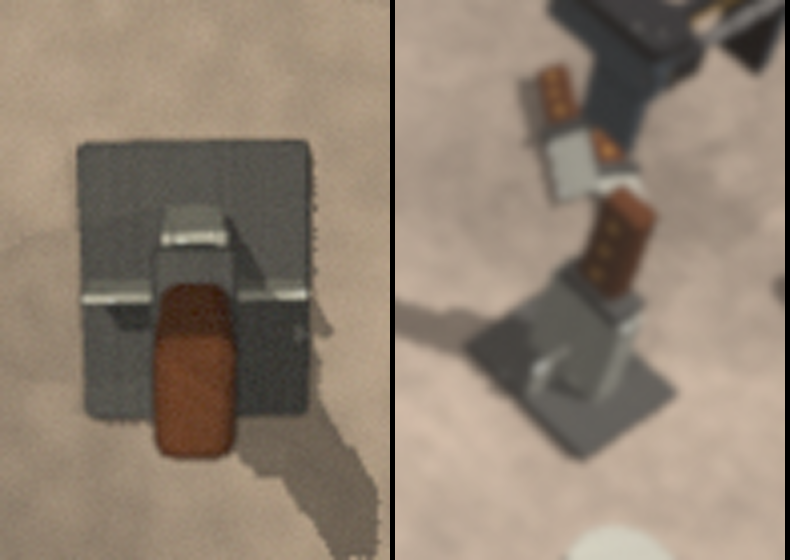

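View pics/scene17.png

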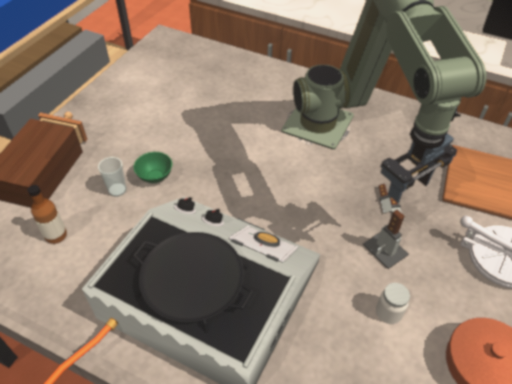

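```bash
python3 - <<'E'
from h import *
import cv2
save('top','top18.png')
a=load('scene0')['frame'].astype(float);b=load('scene17')['frame'].astype(float)
for n,(u,v,r) in dict(bowl=(153,167,22),tumbler=(114,176,20),salt=(394,300,22)).items():
    A=np.float32(a[v-r:v+r,u-r:u+r].mean(2));Bm=np.float32(b[v-r:v+r,u-r:u+r].mean(2)); print(n,np.abs(A-Bm).mean(),cv2.phaseCorrelate(A,Bm))
t=cv2.imread('pics/top18.png');s=cv2.imread('pics/top0.png')
o=np.zeros((375,800,3),np.uint8);o[:,:400]=cv2.resize(t[95:170,180:260],(400,375),interpolation=cv2.INTER_CUBIC)
o[:,400:]=cv2.resize(t[170:255,95:185],(400,375),interpolation=cv2.INTER_CUBIC);cv2.imwrite('pics/z18.png',o)
w=load('wrist17')
H=[(207+u*97/390-.4,90+v/4-.4) for u,v in [(157,340),(233,340),(233,455),(157,455)]]
P=np.array([atz(w,*q,173,True) for q in H]);print(P.mean(0))
E
```

```text
bowl 5.107094 ((0.5295660794469761, 0.5032957977512673), 1.0036954102104092)
tumbler 6.5977087 ((0.004613114468934754, -0.02710735662860131), 0.9521477168798447)
salt 7.054924 ((0.4916728643623607, 0.49548155050032605), 1.003231614106967)
[426.15177642 378.88262073 173.        ]
```

View pics/z18.png

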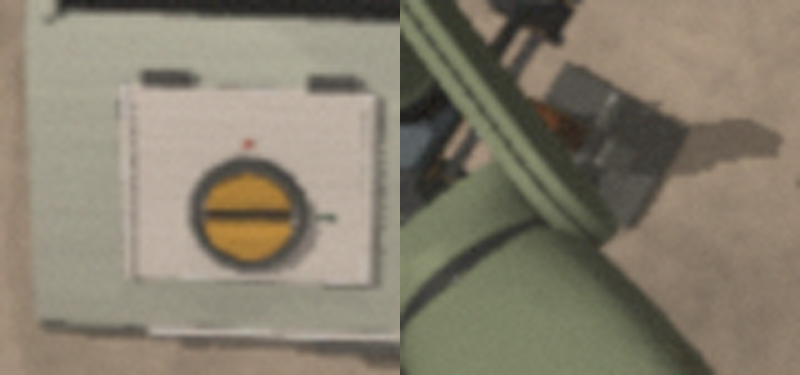

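```bash
python3 -c "
from workcell import *
s=state(); print(s['time_s'],s['force'],max(abs(x) for x in s['qvel'])); print(job_done())"
```

```text
20.05 [-0.20344872  0.26977666 -0.29263328] 0.7592366952509584
the job is handed in; nothing more can be done
None
```

I turned the valve cover's lock fully home with the scraper blade, stood the scraper back in its sheath and handed the job in at about 20 s. No verdict was reported.

**Lock:** I pressed the blade to the slot floor and turned it clockwise until the stop pushed back with 1.3 N m, well above the 0.15–0.3 N m needed to turn it. I then eased the blade back within its play and pulled it out. The last top picture shows the slot squarely across the slope, in line with the green mark.

**Scraper:** The bolster touched the rim at the same tool height as at the grasp (117 mm). After release it stands upright, with its handle about 1 mm from the sheath's centre.

**Bowl, tumbler and salt jar:** Before and after pictures agree within about half a pixel, so none of them has visibly moved. The gripper stayed clear of the cover throughout.

**Disagreements in the checks:**
- **Lock depth:** The camera estimates differed by about 4 mm along the lock's axis. I settled the depth by touch, and one scene picture matched the blade sitting about 8 mm into the slot.
- **Small scrapers:** The two small scrapers that are not part of the job changed place early on, seen right after my first move. I don't know if the arm brushed them or they toppled on their own. In the last scene picture they were still on the slab.

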